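Fit the missing push rivet in the pump unit's cover

TASK

The grey top cover of the bench pump unit lacks its fourth push rivet. Take the larger push rivet from the tube rack, pass its legs through the cover's empty slot and gently feel along the slot for the hole in the frame underneath, until the head lies flat on the cover with its centre pin still up; only then press the pin down flush to lock it. Press gently while feeling and never hard on the thin cover, do not push the pin in early, let go, and leave the small rivet, bottle, vial and beaker as they are.

Things in the scene. Friction and masses are not known exactly. Their poses are not given: they have to be found in the camera images.
- rivet: The larger black plastic push rivet, 15 g, upright in a hole of the red tube rack, head resting on the rack's top. Round head 26 mm across, 3 mm thick; origin at the centre of the head's UNDERSIDE, z up. Above the head stands the round centre pin, 8 mm across, its top 10.5 mm above the head's upper face while up; pinch the rivet by the sides of this pin.
- pin (a joint): How far the centre pin is pushed into the rivet, m: 0 = up, 0.010 = fully in, its top then 0.5 mm above the head, practically flush. It starts to slide at about 6 N of axial push, needs about 9 N at the end, then stops hard and stays. Pushing it in spreads the two legs so wide that they no longer pass the frame's hole.
- pin_top (a point): Centre of the top face of the rivet's centre pin, z up; it moves with the pin.
- cover: The grey cover plate on the white pump unit, held fast, 151 x 176 x 3 mm, its top 98 mm above the bench. Origin at the centre of its underside, x away from the control panel, y along the long side, z up. Three corners carry fitted rivets with 26 mm heads, the fourth has the empty slot. The thin cover bears at most 30 N from the rivet, 20 N from the fingers.
- slot (a point): Centre of the cover's empty slot, on the cover's top face, z up; slot 13 mm wide along x, 26.5 mm long along y. Directly under the 3 mm cover is a fixed 3 mm frame plate with one round 12 mm hole, on the slot's centre line (x = 0) but 2.8 to 7 mm off along y, to either side, different each time: feel for it, or see it through the slot. Below the frame is 30 mm of free space.
- small_rivet: A smaller black panel pin in the rack's other occupied hole: head 18 mm, top stem 6 mm across. Not for this job; origin at the underside of its head. Leave it where it is.
- bottle: Amber glass bottle, 48 mm across, 100 mm high, standing beyond the rack; origin at the centre of its foot. Leave it alone.
- vial: Small white vial with red cap, 32 mm across, 62 mm high, beyond the rack; origin at the centre of its foot. Leave it alone.
- beaker: Empty glass beaker, 68 mm across, 85 mm high, on the right in front of the pump unit; origin at the centre of its foot. Leave it alone.
- rivet_tip (a point): Foot of the rivet, on its axis, 16 mm below the head's underside. Below the head there is a round shank 10.5 mm across for 8 mm, then two legs 8 mm long, together as wide as the shank, 0.3 mm narrower all round at the blunt foot. These hollow legs crumple if the rivet is pressed on the frame with more than 20 N.
- rack: Red cryovial rack, 84 x 214 mm, 45 mm high, fixed; origin at the centre of its underside, y along its length. The rivet and the small rivet stand in 13 mm holes at y = +48 and -48 mm on its long centre line, either way round. Three capped vials rise 18 mm above its top on the line y = 0.
- unit: The white pump unit, 250 x 210 mm, fixed; origin at the centre of its underside, x away from its sloping control panel. It carries the cover and, beneath it, the sheet-steel frame plate, which is part of this body.

How it is judged:
On the way:
1. the rivet is seated through the slot and the frame's hole, its head down on the cover, its pin still up (z of rivet in the frame of slot between -0.002 and 0.0015 m and x of rivet in the frame of slot between -0.003 and 0.003 m and y of rivet in the frame of slot between -0.009 and 0.009 m and angle between rivet's own z axis and vertical below 0.12 rad and value of joint pin below 0.003 m), for 0.2 s.
At the end, for the whole second after the job is handed in: The larger rivet sits in the empty slot and frame hole, upright within 0.08 rad, head within 1.5 mm of the cover's top, pin in by at least 8.5 of 10 mm, at rest and released; the small rivet is within 10 mm, the bottle, vial and beaker within 15 mm of where they stood (value of joint pin above 0.0085 m and z of rivet in the frame of slot between -0.002 and 0.0015 m and x of rivet in the frame of slot between -0.003 and 0.003 m and y of rivet in the frame of slot between -0.009 and 0.009 m and angle between rivet's own z axis and vertical below 0.08 rad and linear speed of rivet below 0.02 m/s and distance of small_rivet from where it was at the start of the episode below 0.01 m and distance of each of bottle, vial, beaker from where it was at the start of the episode below 0.015 m); the robot touches nothing.
It fails at once if the pin is pushed in more than 3 mm while the head is not yet down (more than 2.5 mm above the cover) (value of joint pin above 0.003 m and (z of rivet in the frame of slot above 0.0025 m or z of rivet in the frame of slot below -0.005 m)).
It fails at once if the rivet is pressed on the frame with more than 20 N or on the cover with more than 30 N, or the fingers press the cover with more than 20 N (contact force between rivet and unit above 20 N or contact force between rivet and cover above 30 N or contact force between the fingers and cover above 20 N).
It fails at once if the bottle, vial or beaker is moved more than 15 mm, or the small rivet more than 10 mm (distance of any of bottle, vial, beaker from where it was at the start of the episode above 0.015 m or distance of small_rivet from where it was at the start of the episode above 0.01 m).
It also fails if it takes over 64 s, if anything falls off the work surface, if the arm or the gripper's body presses on something with over 40 N, if the wrist force passes 120 N, or if a joint passes its speed limit or range.

ROBOT

A 6-joint arm with a two-finger parallel gripper is mounted at the origin on the work surface. World frame = base frame: x ahead of the robot, y to its left, z up, the work surface at z = 0. Lengths are in m, angles in rad, forces in N, time in s.
With the tool pointing down it reaches from about 0.35 to 0.925 m from the base axis. Payload 6.4 kg.
Tool frame: the origin (TCP) lies on the centre line of the jaws, within the pads' length; the fingertips stand 22 mm ahead of it and the grasp point (between the pads) lies 3 mm ahead of it; z points along the fingers, y is the line along which they close (so a half turn about z gives the same grasp; the last joint's range is limited). The gripper opens to 94 mm and grips with 3 to 60 N. Pads are 16 mm wide; open, the fingers measure 119 mm over their backs; the gripper's body (75 mm by 177 mm) begins 78 mm behind the grasp point.
Start: joints at [-1.347, 0.245, 1.558, -0, 1.339, -0.174], TCP at [0.252, -0.599, 0.227] pointing down, gripper open.
Joint ranges: [-3.13, 3.13], [-1.02, 2.26], [0.13, 2.54], [-0.95, 4.09], [0.21, 2.88], [-2.74, 2.74]. Speed limits (rad/s): [2.57, 2.57, 3.14, 3.14, 3.14, 3.14].

INTERFACE

Orientations are given as a unit quaternion [w, x, y, z].
In Python, from plant import env, imaging, job, nets gives the robot as it stands.
- The arm moves only by the tool arm_command, never from a script. Its argument "steps" is a list of rows, each an object of numbers: "x", "y", "z": the shift along the tool's x, y, z in mm; "ax", "ay", "az": the turn, a rotation vector about the tool's x, y, z in degrees; "hand": the closure in counts, from 0 (fully open) to 255 (shut). In form: [{"x": .., "y": .., "z": .., "ax": .., "ay": .., "az": .., "hand": ..}, ...]. A call has exactly 5 rows; each row shifts and turns the commanded pose from where the row before left it, along the tool's axes as they then stand; what a row does not reach is not made up. A row lasts 1/10 s, in which the tool goes at most 50 mm and 8.59 degrees, less where a joint would pass 70% of its speed; a pose out of reach is approached as far as the arm can. A call is refused whole if a number of a shift passes 50 or a number of a turn 8.59, either way. A call with a gripper value outside its range is refused whole. The fingers move at their own pace and stop on an object; "newtons" is the grip in N (left out, the last holds). Time passes only in rows, so rows that do not move let the fingers close, or fill a call up. It gives the time, the measured TCP pose, the force, the opening and the grip force at its end, in the units of the state.
- env.observe(): the state, without advancing time (a new reading comes with each control period).
- imaging.camera(name): name is "scene" or "top" or "wrist"; returns a dict with "image" (400x640x3 uint8, blue, green, red), "K" (3x3 intrinsics, pixels), "k1" (the pictures are not rectified: a ray, as slopes to the right and down, at radius r is drawn at 1 + k1 r^2 times it, then the intrinsics apply), "T" (4x4, takes a point from camera to world coordinates). Camera axes: x right, y down, z forward; pixel columns grow to the right and rows downward; lengths in m; the calibration is good to about 2 mm. A picture is of the moment at which its call begins. There is no depth.
- job.hand_in(): hands the job in; it is judged then, once.
Trained networks look in a picture, given as the dict that the camera call returned (one of the last four; its "shot" number tells which), for a name from the list of things; names that differ only in an ending like _2 or _b are one class to them, and where a whole thing is asked for, a point or a joint stands for the part that bears it (a point fixed in the world has none). Each returns a list of dicts, best first, with "score" (0 to 1); they miss things now and then, are a little off and sometimes report something else, mostly with a low value. They report only what shows in the picture. A call takes as long as a camera call.
- nets.silhouettes(picture, label): "pixels" (400x640 bool, what is visible of it) and "bbox" ([left, top, width, height] in pixels, round what is visible of it).
The state is a dict: "t": time; "joint_positions": joint angles; "qd": joint speeds; "joint_efforts": joint torques, N m; "tcp_pos": TCP position; "eef_rot": TCP orientation; "wrist_force": force on the tool from outside, world axes, zero at the start; "moment": the same for the moment, N m; "gripper_width": opening from 0.0 (shut) to 1.0 (fully open); "finger_force": force on a finger pad.
Only numpy, scipy, OpenCV 4.12 (cv2) and the standard library are available. Lean on these libraries where they do the work, as an engineer would, in place of code of your own. Each camera call takes 0.05 s, during which the arm holds its last target. There are 200 camera calls.

## Working session

There is one attempt and no reset: what is moved stays moved. The work goes in short steps, Python scripts to look and compute and a tool call to move; the robot and the scene stay as the last step left them, time stands still between calls to the robot, and variables do not carry over. Pictures are saved under pics/ and viewed, at most 10 in all, crops included, and the job is handed in when it is done.

Besides the shell and the picture viewer there is one more tool, called after "Request:" by a JSON object that holds its "op" and its "data". arm_command: Moves the arm, as the interface text tells. Its arguments: {"type":"object","properties":{"steps":{"type":"array","items":{"type":"object","properties":{"x":{"type":"number"},"y":{"type":"number"},"z":{"type":"number"},"ax":{"type":"number"},"ay":{"type":"number"},"az":{"type":"number"},"hand":{"type":"number"}}}},"newtons":{"type":"number"}},"required":["steps"]}

```bash
mkdir -p pics; cat > h.py <<'E'
import numpy as np, cv2
from plant import env, imaging, job, nets
from scipy.spatial.transform import Rotation as R
def rays(p,uv):
    uv=np.atleast_2d(uv).astype(float);K=p["K"]
    d=np.c_[(uv[:,0]-K[0,2])/K[0,0],(uv[:,1]-K[1,2])/K[1,1]];s=d.copy()
    for _ in range(20): s=d/(1+p["k1"]*(s**2).sum(1,keepdims=True))
    T=np.array(p["T"]);return T[:3,3],np.c_[s,np.ones(len(s))]@T[:3,:3].T
def atz(p,uv,z):
    o,d=rays(p,uv);return o+d*((z-o[2])/d[:,2])[:,None]
def proj(p,X):
    T=np.array(p["T"]);c=(np.atleast_2d(X)-T[:3,3])@T[:3,:3];s=c[:,:2]/c[:,2:]
    s=s*(1+p["k1"]*(s**2).sum(1,keepdims=True));K=p["K"];return np.c_[s[:,0]*K[0,0]+K[0,2],s[:,1]*K[1,1]+K[1,2]]
def cen(m):
    y,x=np.nonzero(m);return x.mean(),y.mean()
def rot(): 
    q=env.observe()["eef_rot"];return R.from_quat([q[1],q[2],q[3],q[0]])
def totool(target):  # mm shift in tool axes
    s=env.observe();return 1000*rot().inv().apply(np.array(target)-s["tcp_pos"])
E
python3 - <<'E'
from h import *
np.set_printoptions(precision=4,suppress=True)
s=env.observe();print({k:np.round(v,4) for k,v in s.items()}); print(rot().as_matrix())
a=imaging.camera("top");b=imaging.camera("scene")
cv2.imwrite("pics/top.png",a["image"]);cv2.imwrite("pics/scene.png",b["image"])
for p in(a,b):
  print(np.array(p["T"]),p["K"][0,0],p["k1"])
  for n,z in(("rivet",.05),("small_rivet",.05),("cover",.098),("rack",.045),("bottle",.1),("vial",.06),("beaker",.085),("unit",.09)):
    for r in nets.silhouettes(p,n)[:2]:
        c=cen(r["pixels"]);print(n,round(r["score"],2),r["bbox"],np.round(c,1),atz(p,c,z)[0])
E
```

```text
{'t': np.float64(0.0), 'joint_positions': array([-1.3471,  0.2458,  1.559 ,  0.    ,  1.3387, -0.1741]), 'qd': array([-0.0011, -0.0003, -0.0007, -0.0018,  0.0011, -0.001 ]), 'joint_efforts': array([ -0.0028, -41.584 , -31.4604,   0.0683,   0.0332,  -0.0001]), 'tcp_pos': array([ 0.2517, -0.5987,  0.2264]), 'eef_rot': array([-0.0009,  0.9803,  0.1976, -0.    ]), 'wrist_force': array([-0.4804, -0.0341,  0.0682]), 'moment': array([-0.0457, -0.0392,  0.0198]), 'finger_force': np.float64(0.0), 'gripper_width': np.float64(0.9988)}
[[ 0.9219  0.3874 -0.0004]
 [ 0.3874 -0.9219  0.0018]
 [ 0.0004 -0.0018 -1.    ]]
[[ 0.0145 -0.9872  0.1591  0.3818]
 [-0.9997 -0.0176 -0.0177 -0.0538]
 [ 0.0203 -0.1588 -0.9871  1.1754]
 [ 0.      0.      0.      1.    ]] 505.1738939904437 0.002620993259082267
rivet 0.75 [436.5, 239.1, 37.8, 30.8] [456.5 253.9] [ 0.4422 -0.3771  0.05  ]
rivet 0.4 [215.3, 207.0, 13.2, 13.1] [221.4 212. ] [0.5274 0.1492 0.05  ]
rack 0.76 [149.8, 187.0, 103.6, 49.8] [201.3 210.5] [0.5307 0.1953 0.045 ]
bottle 0.9 [157.5, 133.0, 30.7, 28.9] [172.6 147.2] [0.6614 0.2526 0.1   ]
bottle
[... 312 characters left out ...]
17.1, 209.3, 9.6, 8.7] [221.7 212.1] [0.5221 0.1415 0.09  ]
[[-0.0016  0.8266 -0.5628  1.1443]
 [ 0.9998 -0.0086 -0.0155 -0.0319]
 [-0.0177 -0.5627 -0.8265  0.9405]
 [ 0.      0.      0.      1.    ]] 456.01515637285434 -0.05815059588452616
cover 0.63 [208.6, 200.6, 105.4, 84.6] [265.3 242.2] [ 0.6847 -0.1632  0.098 ]
cover 0.32 [401.5, 190.0, 6.2, 5.6] [403.8 192.5] [0.5606 0.1398 0.098 ]
rack 0.77 [378.2, 175.4, 90.6, 50.3] [423.7 199.7] [0.5453 0.1954 0.045 ]
bottle 0.84 [449.2, 228.4, 32.6, 36.6] [463.1 245.6] [0.6977 0.2492 0.1   ]
beaker 0.93 [175.5, 146.1, 32.0, 41.1] [190.5 165. ] [ 0.4656 -0.3613  0.085 ]
unit 0.88 [202.8, 177.8, 132.8, 128.5] [270.3 236.5] [ 0.6664 -0.1547  0.09  ]
```

```bash
python3 - <<'E'
from h import *
a=cv2.imread("pics/top.png");cv2.imwrite("pics/topc.png",cv2.resize(a[90:290,130:490],(800,444),interpolation=cv2.INTER_CUBIC))
E
```

```text
(no output)
```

View pics/topc.png

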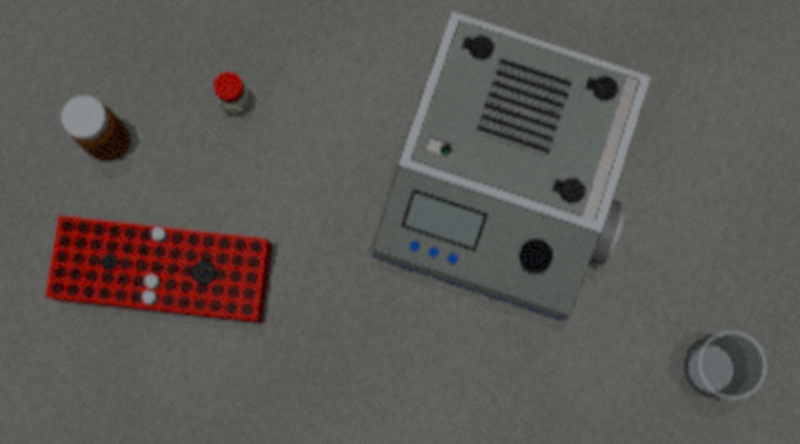

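The overhead crop shows the larger rivet at (205,271), which is (222,212) in the full image. The small rivet is at (110,262). The slot is at crop (440,147), full (328,156), at the cover's near-left corner, with a dark patch at its right end.

```bash
python3 - <<'E'
from h import *
np.set_printoptions(precision=4,suppress=True)
p=imaging.camera("top")
f=lambda c,z:atz(p,np.array(c)*.45+[130,90],z)
print("rivet",f((205,271),.055),"slot",f((439,147.5),.101), "bottle",f((87,115),.1),"vial",f((229,85),.062))
fit=f([(481,47),(604,88),(571,189)],.101);print(fit)
dy=fit[0]-fit[1];dx=fit[1]-fit[2];print(np.degrees(np.arctan2(dy[1],dy[0])),np.degrees(np.arctan2(dx[1],dx[0])),np.linalg.norm(dy),np.linalg.norm(dx))
print("slot4",fit[0]+fit[2]-fit[1])
e=f([(60,217),(270,240)],.045);d=e[0]-e[1];print("rack y",np.degrees(np.arctan2(d[1],d[0])))
sl=atz(p,(328,156),.101)[0]; 
print(totool([.527,.148,.16]))
w=imaging.camera("wrist");print(w["K"],w["k1"],rot().inv().apply(np.array(w["T"])[:3,3]-env.observe()["tcp_pos"]),rot().inv().as_matrix()@np.array(w["T"])[:3,:3])
E
```

```text
rivet [[0.5269 0.1465 0.055 ]] slot [[ 0.6472 -0.0852  0.101 ]] bottle [[0.6734 0.2608 0.1   ]] vial [[0.7183 0.1295 0.062 ]]
[[ 0.751  -0.1259  0.101 ]
 [ 0.7111 -0.2486  0.101 ]
 [ 0.608  -0.2151  0.101 ]]
72.01078588130517 -18.010544736694538 0.1290174323266266 0.10842035982944688
slot4 [ 0.6478 -0.0923  0.101 ]
rack y 84.68471438724767
[ 543.1944 -582.2969   67.4526]
[[348.2782   0.     318.4448]
 [  0.     348.2782 196.9124]
 [  0.       0.       1.    ]] 0.010166177028074453 [ 0.0699  0.0011 -0.1582] [[-0.0002 -0.97   -0.2431]
 [ 1.     -0.0001 -0.0007]
 [ 0.0007 -0.2431  0.97  ]]
```

Request:
{"op": "arm_command", "data": {"steps": [{"x":30,"y":-32,"hand":160},{"x":30,"y":-32},{"x":30,"y":-32},{"x":30,"y":-32},{"x":30,"y":-32}]}}

```text
invalid input
```

Request:
{"op": "arm_command", "data": {"steps": [{"x":30,"y":-32},{"x":30,"y":-32},{"x":30,"y":-32},{"x":30,"y":-32},{"x":30,"y":-32}]}}

```text
invalid input
```

Request:
{"op": "arm_command", "data": {"steps": [{"x":30,"y":-32},{"x":30,"y":-32},{"x":30,"y":-32},{"x":30,"y":-32},{"x":30,"y":-32}]}}

```text
invalid input
```

Request:
{"op": "arm_command", "data": {"steps": [{"x":30,"y":-32},{"x":30,"y":-32},{"x":30,"y":-32},{"x":3,"y":-6,"z":30},{"z":20}]}}

```text
invalid input
```

Request:
{"op": "arm_command", "data": {"steps": [{"az":8.2},{"az":8.2},{"az":8.2},{"az":8.2},{"az":8}]}}

```text
invalid input
```

```bash
cat > wr.py <<'E'
from h import *
np.set_printoptions(precision=4,suppress=True)
import sys
def look(name):
    s=env.observe();w=imaging.camera("wrist");print(s["t"],s["tcp_pos"],s["joint_positions"],s["gripper_width"],s["wrist_force"]);print(rot().as_matrix())
    cv2.imwrite(f"pics/{name}.png",w["image"]);return w
E
python3 - <<'E'
from wr import *
w=look("w1")
for n in("rivet","pin"):
  for r in nets.silhouettes(w,n)[:3]:
    c=cen(r["pixels"]);print(n,round(r["score"],2),r["bbox"],c,atz(w,c,.048)[0])
print(proj(w,[[.527,.147,.058]]))
E
```

```text
1.0 [ 0.2518 -0.5993  0.2275] [-1.3471  0.2451  1.5578 -0.      1.3387 -0.1741] 1.0020591902266631 [-0.252  -0.4448 -0.7796]
[[ 0.9219  0.3874 -0.    ]
 [ 0.3874 -0.9219 -0.    ]
 [-0.      0.     -1.    ]]
[[-833.8118 -868.2222]]
```

View pics/w1.png

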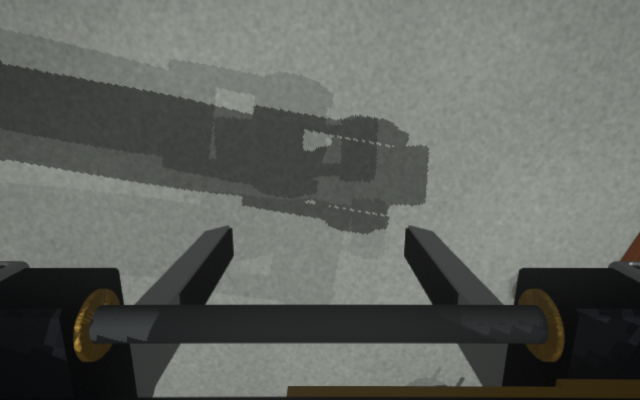

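The wrist picture shows only bench and the open fingers, at (220,240) and (415,240), because the moves were refused. I'll give every field in each row.

Request:
{"op": "arm_command", "data": {"steps": [{"x":30,"y":-32,"z":0,"ax":0,"ay":0,"az":0,"hand":160},{"x":30,"y":-32,"z":0,"ax":0,"ay":0,"az":0,"hand":160},{"x":30,"y":-32,"z":0,"ax":0,"ay":0,"az":0,"hand":160},{"x":30,"y":-32,"z":0,"ax":0,"ay":0,"az":0,"hand":160},{"x":30,"y":-32,"z":0,"ax":0,"ay":0,"az":0,"hand":160}]}}

```text
t: 1.65
tcp_pos: [0.3284, -0.392, 0.2275]
eef_rot: [0.0, 0.98, 0.197, 0.0]
wrist_force: [0.4, 0.2, 1.3]
gripper_width: 0.607
finger_force: 0.0
```

Request:
{"op": "arm_command", "data": {"steps": [{"x":30,"y":-32,"z":0,"ax":0,"ay":0,"az":0,"hand":160},{"x":30,"y":-32,"z":0,"ax":0,"ay":0,"az":0,"hand":160},{"x":30,"y":-32,"z":0,"ax":0,"ay":0,"az":0,"hand":160},{"x":30,"y":-32,"z":0,"ax":0,"ay":0,"az":0,"hand":160},{"x":30,"y":-32,"z":0,"ax":0,"ay":0,"az":0,"hand":160}]}}

```text
t: 2.15
tcp_pos: [0.4048, -0.1864, 0.2278]
eef_rot: [0.0, 0.98, 0.197, 0.0]
wrist_force: [0.2, -1.0, -0.2]
gripper_width: 0.372
finger_force: 0.0
```

Request:
{"op": "arm_command", "data": {"steps": [{"x":30,"y":-32,"z":0,"ax":0,"ay":0,"az":0,"hand":160},{"x":30,"y":-32,"z":0,"ax":0,"ay":0,"az":0,"hand":160},{"x":30,"y":-32,"z":0,"ax":0,"ay":0,"az":0,"hand":160},{"x":30,"y":-32,"z":0,"ax":0,"ay":0,"az":0,"hand":160},{"x":30,"y":-32,"z":0,"ax":0,"ay":0,"az":0,"hand":160}]}}

```text
t: 2.65
tcp_pos: [0.4811, 0.0195, 0.2278]
eef_rot: [0.0, 0.98, 0.198, 0.0]
wrist_force: [0.6, -0.8, 0.5]
gripper_width: 0.369
finger_force: 0.0
```

Request:
{"op": "arm_command", "data": {"steps": [{"x":30,"y":-32,"z":0,"ax":0,"ay":0,"az":0,"hand":160},{"x":30,"y":-32,"z":0,"ax":0,"ay":0,"az":0,"hand":160},{"x":30,"y":-32,"z":0,"ax":0,"ay":0,"az":0,"hand":160},{"x":3,"y":-6,"z":30,"ax":0,"ay":0,"az":0,"hand":160},{"x":0,"y":0,"z":20,"ax":0,"ay":0,"az":0,"hand":160}]}}

```text
t: 3.15
tcp_pos: [0.5269, 0.1495, 0.1764]
eef_rot: [-0.0, 0.98, 0.199, -0.0]
wrist_force: [0.2, -0.5, 0.2]
gripper_width: 0.375
finger_force: 0.0
```

Request:
{"op": "arm_command", "data": {"steps": [{"x":0,"y":0,"z":0,"ax":0,"ay":0,"az":8.2,"hand":160},{"x":0,"y":0,"z":0,"ax":0,"ay":0,"az":8.2,"hand":160},{"x":0,"y":0,"z":0,"ax":0,"ay":0,"az":8.2,"hand":160},{"x":0,"y":0,"z":0,"ax":0,"ay":0,"az":8.2,"hand":160},{"x":0,"y":0,"z":0,"ax":0,"ay":0,"az":8,"hand":160}]}}

```text
t: 3.65
tcp_pos: [0.527, 0.1477, 0.1776]
eef_rot: [-0.0, 0.987, -0.159, 0.0]
wrist_force: [0.4, -0.1, 0.8]
gripper_width: 0.372
finger_force: 0.0
```

```bash
python3 - <<'E'
from wr import *
w=look("w2")
for n in("rivet",):
  for r in nets.silhouettes(w,n)[:3]:
    c=cen(r["pixels"]);print(n,round(r["score"],2),r["bbox"],c,atz(w,c,.048)[0])
print(proj(w,[[.527,.147,.058]]))
E
```

```text
3.65 [0.527  0.1477 0.1776] [0.066  0.0568 1.8636 0.     1.221  1.9569] 0.3716792511117945 [ 0.4371 -0.1104  0.7792]
[[ 0.9481 -0.318   0.0001]
 [-0.318  -0.9481  0.    ]
 [ 0.0001 -0.0001 -1.    ]]
rivet 0.77 [303.6, 180.8, 28.4, 28.0] (np.float64(316.81732283464567), np.float64(193.3527559055118)) [0.5287 0.1477 0.048 ]
[[318.1951 197.8257]]
```

View pics/w2.png

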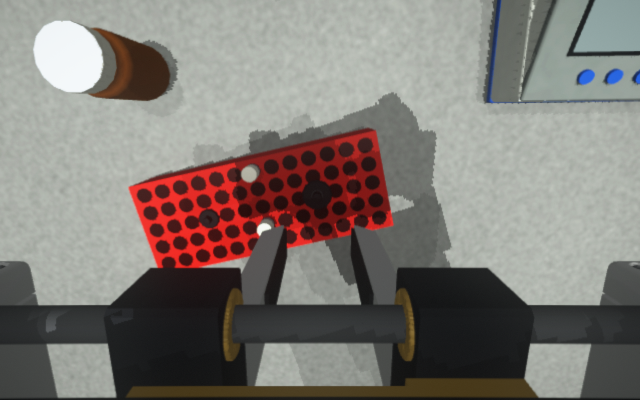

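The rivet head is at (318,195), which agrees with the 0.048 m plane. The small rivet is at (208,218), well clear. Descending.

Request:
{"op": "arm_command", "data": {"steps": [{"x":1.4,"y":-0.3,"z":25,"ax":0,"ay":0,"az":0,"hand":160},{"x":0,"y":0,"z":25,"ax":0,"ay":0,"az":0,"hand":160},{"x":0,"y":0,"z":25,"ax":0,"ay":0,"az":0,"hand":160},{"x":0,"y":0,"z":20,"ax":0,"ay":0,"az":0,"hand":160},{"x":0,"y":0,"z":8,"ax":0,"ay":0,"az":0,"hand":170}]}}

```text
t: 4.25
tcp_pos: [0.5269, 0.1474, 0.0723]
eef_rot: [0.0, 0.988, -0.155, -0.002]
wrist_force: [0.5, 0.2, -0.0]
gripper_width: 0.34
finger_force: 0.0
```

```bash
python3 - <<'E'
from wr import *
w=look("w3")
for r in nets.silhouettes(w,"rivet")[:2]:
    c=cen(r["pixels"]);b=r["bbox"];c2=(b[0]+b[2]/2,b[1]+b[3]/2);print(round(r["score"],2),b,c,atz(w,[c,c2],.048))
print(proj(w,[[.5283,.1475,.048]]))
E
```

```text
4.25 [0.5269 0.1474 0.0723] [ 0.0655  0.207   1.9143 -0.      1.024   1.9479] 0.3402002905483993 [ 0.4672  0.2202 -0.0026]
[[ 0.9516 -0.3072 -0.004 ]
 [-0.3072 -0.9516 -0.0002]
 [-0.0037  0.0015 -1.    ]]
[[315.9604 237.8564]]
```

Request:
{"op": "arm_command", "data": {"steps": [{"x":0,"y":0,"z":0,"ax":0,"ay":0,"az":0,"hand":200},{"x":0,"y":0,"z":2,"ax":0,"ay":0,"az":0,"hand":200},{"x":0,"y":0,"z":0,"ax":0,"ay":0,"az":0,"hand":200},{"x":0,"y":0,"z":0,"ax":0,"ay":0,"az":0,"hand":200},{"x":0,"y":0,"z":0,"ax":0,"ay":0,"az":0,"hand":200}]}}

```text
t: 4.85
tcp_pos: [0.5286, 0.1475, 0.0728]
eef_rot: [-0.0, 0.988, -0.156, 0.0]
wrist_force: [-0.5, -0.3, 0.3]
gripper_width: 0.215
finger_force: 0.0
```

```bash
python3 - <<'E'
from wr import *
w=look("w3")
cv2.imwrite("pics/w3c.png",cv2.resize(w["image"][150:330,200:440],(800,600),interpolation=cv2.INTER_CUBIC))
print(proj(w,[[.5283,.1475,.048]]))
E
```

```text
4.85 [0.5286 0.1475 0.0728] [0.0655 0.2073 1.9128 0.     1.0208 1.9505] 0.21459052645945764 [-0.4603 -0.3158  0.2881]
[[ 0.951  -0.309   0.0005]
 [-0.309  -0.951   0.    ]
 [ 0.0005 -0.0002 -1.    ]]
[[317.2071 240.2983]]
```

View pics/w3c.png

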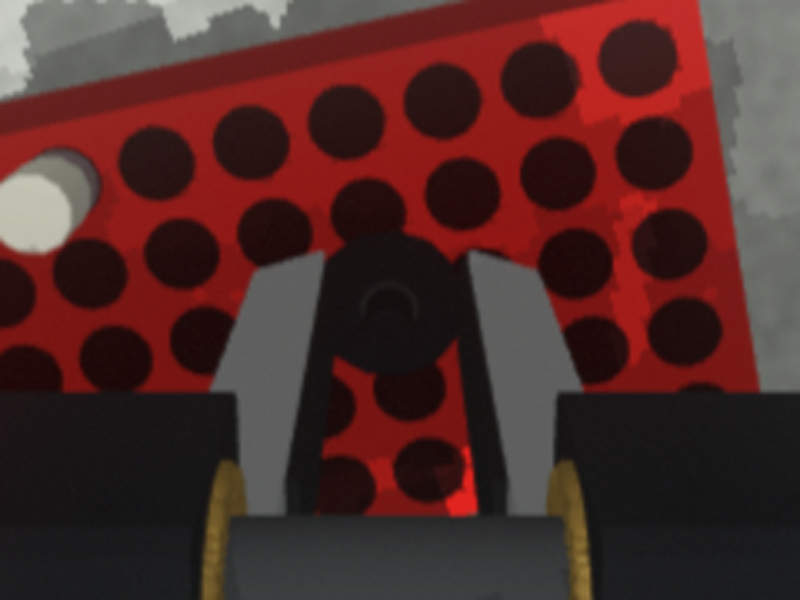

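The rivet head is at crop (396,302), centred between the fingertips and within 1 mm of prediction. Lowering 2 mm and gripping.

Request:
{"op": "arm_command", "data": {"steps": [{"x":0,"y":-0.5,"z":2,"ax":0,"ay":0,"az":0,"hand":200},{"x":0,"y":0,"z":0,"ax":0,"ay":0,"az":0,"hand":200},{"x":0,"y":0,"z":0,"ax":0,"ay":0,"az":0,"hand":255},{"x":0,"y":0,"z":0,"ax":0,"ay":0,"az":0,"hand":255},{"x":0,"y":0,"z":0,"ax":0,"ay":0,"az":0,"hand":255}], "newtons": 25}}

```text
t: 5.4
tcp_pos: [0.5285, 0.148, 0.0704]
eef_rot: [0.0, 0.988, -0.156, -0.0]
wrist_force: [0.4, 1.1, 0.9]
gripper_width: 0.074
finger_force: 25.0
```

Request:
{"op": "arm_command", "data": {"steps": [{"x":0,"y":0,"z":0,"ax":0,"ay":0,"az":0,"hand":255},{"x":0,"y":0,"z":-5,"ax":0,"ay":0,"az":0,"hand":255},{"x":0,"y":0,"z":-20,"ax":0,"ay":0,"az":0,"hand":255},{"x":0,"y":0,"z":-40,"ax":0,"ay":0,"az":0,"hand":255},{"x":0,"y":0,"z":-40,"ax":0,"ay":0,"az":0,"hand":255}], "newtons": 25}}

```text
t: 5.9
tcp_pos: [0.5279, 0.1479, 0.1763]
eef_rot: [0.0, 0.988, -0.157, -0.001]
wrist_force: [0.1, -0.4, 0.4]
gripper_width: 0.072
finger_force: 25.0
```

```bash
python3 - <<'E'
from wr import *
w=look("w4");print(totool([.641,-.09,.17]))
E
```

```text
5.9 [0.5279 0.1479 0.1763] [0.0663 0.0615 1.8611 0.     1.2207 1.9515] 0.07224490149744103 [ 0.0531 -0.3697  0.3944]
[[ 0.951  -0.3088  0.0119]
 [-0.3089 -0.9511  0.0008]
 [ 0.0111 -0.0045 -0.9999]]
[176.7223 193.292   15.7572]
```

Request:
{"op": "arm_command", "data": {"steps": [{"x":29,"y":38,"z":0,"ax":0,"ay":0,"az":0,"hand":255},{"x":29,"y":38,"z":0,"ax":0,"ay":0,"az":0,"hand":255},{"x":29,"y":38,"z":0,"ax":0,"ay":0,"az":0,"hand":255},{"x":29,"y":38,"z":0,"ax":0,"ay":0,"az":0,"hand":255},{"x":29,"y":38,"z":0,"ax":0,"ay":0,"az":0,"hand":255}]}}

```text
t: 6.45
tcp_pos: [0.6081, -0.0794, 0.1758]
eef_rot: [0.0, 0.988, -0.157, 0.0]
wrist_force: [-0.3, 0.8, -0.4]
gripper_width: 0.073
finger_force: 25.0
```

Request:
{"op": "arm_command", "data": {"steps": [{"x":0,"y":0,"z":0,"ax":0,"ay":0,"az":0,"hand":255},{"x":0,"y":0,"z":0,"ax":0,"ay":0,"az":0,"hand":255},{"x":0,"y":0,"z":0,"ax":0,"ay":0,"az":0,"hand":255},{"x":0,"y":0,"z":0,"ax":0,"ay":0,"az":0,"hand":255},{"x":0,"y":0,"z":0,"ax":0,"ay":0,"az":0,"hand":255}]}}

```text
t: 6.95
tcp_pos: [0.6075, -0.0763, 0.1755]
eef_rot: [-0.0, 0.988, -0.156, -0.0]
wrist_force: [0.6, 0.8, 1.0]
gripper_width: 0.071
finger_force: 25.0
```

```bash
python3 - <<'E'
from wr import *
w=look("w5")
cv2.imwrite("pics/w5c.png",cv2.resize(w["image"][100:280,200:440],(800,600),interpolation=cv2.INTER_CUBIC))
print(proj(w,[[.6475,-.09,.098]]))
E
```

```text
6.95 [ 0.6075 -0.0763  0.1755] [-0.3099  0.2086  1.6994  0.0001  1.2337  1.5734] 0.07134198342892842 [0.6466 0.7936 0.9744]
[[ 0.9515 -0.3077  0.0001]
 [-0.3077 -0.9515 -0.    ]
 [ 0.0001 -0.     -1.    ]]
[[318.2937 152.712 ]]
```

View pics/w5c.png

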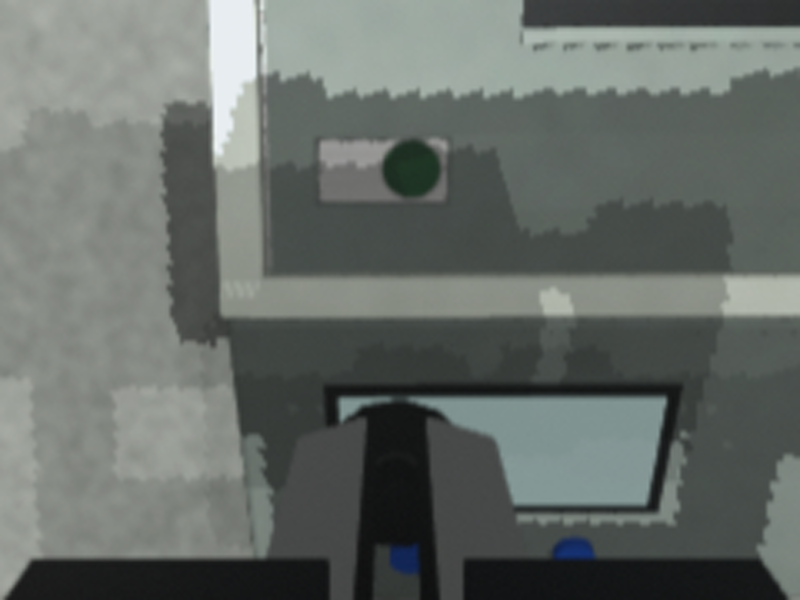

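The slot spans crop (318–448, 138–203) and the frame hole is at crop (412,168), about 5.8 mm off the slot centre towards tool +y. The cover edges line up with the tool axes.

```bash
python3 - <<'E'
from wr import *
w=imaging.camera("wrist");s=env.observe()
g=lambda c:np.array(c)*.3+[200,100]-.35
im=cv2.resize(w["image"][100:280,200:440],(800,600),interpolation=cv2.INTER_CUBIC).astype(int)
m=((im[...,1]-im[...,2]>12)&(im.sum(2)<170)).astype(np.uint8);m[:,:360]=0;m[:,470:]=0;m[:120]=0;m[220:]=0
hc=cen(m);print("hole",hc,m.sum(),np.sqrt(m.sum()*4/np.pi))
h=atz(w,g(hc),.095)[0];sc=atz(w,g((383,170.5)),.098)[0];cor=atz(w,g([(318,138),(448,138),(318,203),(448,203)]),.098)
t=lambda X:1000*rot().inv().apply(X-s["tcp_pos"])
print(h,sc,t(h),t(sc));print(t(cor))
# gripper line check: rivet head front edge / finger gap centre
print("pred head centre",(proj(w,s["tcp_pos"]+rot().apply([0,0,.0254]))[0]-[200,100]+.35)/.3, "tip of gap", (proj(w,s["tcp_pos"]+rot().apply([[.008,0,.022]]))[0]-[200,100]+.35)/.3)
E
```

```text
hole (np.float64(410.7173913043478), np.float64(169.52434782608697)) 2300 54.1151637980601
[ 0.6477 -0.0935  0.095 ] [ 0.6496 -0.0882  0.098 ] [43.3527  3.7148 80.5666] [43.4973 -1.9382 77.5666]
[[ 50.0183 -14.996   77.5672]
 [ 50.0175  11.157   77.5671]
 [ 36.885  -15.2133  77.5662]
 [ 36.8833  11.3011  77.5661]]
pred head centre [391.9846 465.4542] tip of gap [391.8797 426.9687]
```

```bash
python3 - <<'E'
from wr import *
w=imaging.camera("wrist");s=env.observe()
P=lambda X:(proj(w,s["tcp_pos"]+rot().apply(np.array(X)))-[200,100]+.35)/.3
for x in(-2,0):
  for z in(.0224,.0254): print(x,z,P([[.013+x/1000,0,z]]),P([[x/1000+.011,-.007,z],[x/1000+.011,.007,z]]))
print("pin top",P([[0,0,.012],[.004,0,.012]]))
im=cv2.cvtColor(w["image"],cv2.COLOR_BGR2GRAY);u=[316,317,318,319,320,322]
print(im[212:246,u])
cv2.imwrite("pics/w6c.png",cv2.resize(w["image"][205:285,265:372],(800,600),interpolation=cv2.INTER_CUBIC))
E
```

```text
-2 0.0224 [[392.0011 408.7335]] [[349.2573 420.3723]
 [434.7629 420.3636]]
-2 0.0254 [[392.0544 403.0549]] [[349.9553 414.5321]
 [434.1711 414.5236]]
0 0.0224 [[391.9912 397.0411]] [[349.1385 408.7389]
 [434.8621 408.7305]]
0 0.0254 [[392.0448 391.5255]] [[349.84   403.06  ]
 [434.2673 403.0519]]
pin top [[391.8617 496.3088]
 [391.8405 472.3643]]
[[58 58 58 57 57 57]
 [58 57 58 56 57 57]
 [56 56 57 55 56 56]
 [43 43 42 42 42 43]
 [27 25 25 26 25 27]
 [22 21 22 21 22 22]
 [33 29 25 24 25 30]
 [86 64 45 43 44 67]
 [75 57 41 37 38 60]
 [30 27 23 23 23 29]
 [21 21 20 21 21 21]
 [21 21 21 21 21 21]
 [21 22 20 21 20 21]
 [21 20 21 22 22 21]
 [22 21 20 21 21 21]
 [21 21 20 21 21 20]
 [22 21 21 23 20 22]
 [20 21 20 21 21 22]
 [21 21 21 20 20 21]
 [20 21 22 20 20 20]
 [20 20 20 21 22 20]
 [22 20 20 21 20 20]
 [20 22 21 21 21 22]
 [23 24 23 23 22 21]
 [26 25 24 26 26 23]
 [24 23 22 23 23 23]
 [20 20 18 18 19 21]
 [19 18 20 19 19 19]
 [18 18 18 18 18 19]
 [18 19 19 18 19 18]
 [18 18 18 18 18 19]
 [19 18 18 18 19 17]
 [18 19 20 20 19 18]
 [19 20 21 20 20 19]]
```

View pics/w6c.png

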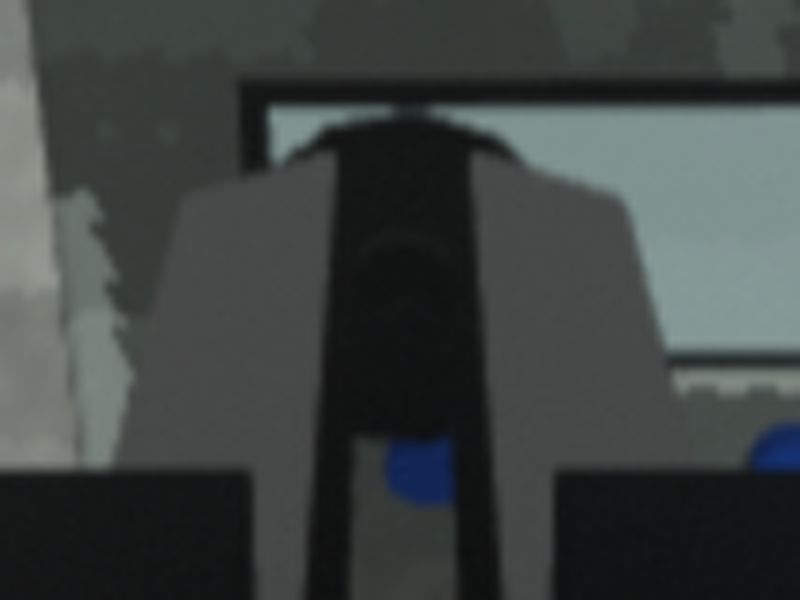

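The head arc peaks at crop (403,115), which puts the held rivet about 1.3 mm toward −x and 0.4 mm toward +y of the tool axis as seen by the camera. I'll correct relative to that, then hover 5 mm above the slot and look.

Request:
{"op": "arm_command", "data": {"steps": [{"x":14.7,"y":1.2,"z":0,"ax":0,"ay":0,"az":0,"hand":255},{"x":15,"y":1,"z":0,"ax":0,"ay":0,"az":0,"hand":255},{"x":15,"y":1,"z":10,"ax":0,"ay":0,"az":0,"hand":255},{"x":0,"y":0,"z":14,"ax":0,"ay":0,"az":0,"hand":255},{"x":0,"y":0,"z":7,"ax":0,"ay":0,"az":0,"hand":255}]}}

```text
t: 7.6
tcp_pos: [0.648, -0.0938, 0.1422]
eef_rot: [-0.0, 0.988, -0.156, -0.002]
wrist_force: [-0.2, -0.7, -0.7]
gripper_width: 0.071
finger_force: 25.0
```

Request:
{"op": "arm_command", "data": {"steps": [{"x":0,"y":0,"z":0,"ax":0,"ay":0,"az":0,"hand":255},{"x":0,"y":0,"z":0,"ax":0,"ay":0,"az":0,"hand":255},{"x":0,"y":0,"z":0,"ax":0,"ay":0,"az":0,"hand":255},{"x":0,"y":0,"z":0,"ax":0,"ay":0,"az":0,"hand":255},{"x":0,"y":0,"z":0,"ax":0,"ay":0,"az":0,"hand":255}]}}

```text
t: 8.1
tcp_pos: [0.6494, -0.0944, 0.145]
eef_rot: [0.0, 0.988, -0.156, 0.0]
wrist_force: [0.9, 0.7, -0.3]
gripper_width: 0.07
finger_force: 25.0
```

```bash
python3 - <<'E'
from wr import *
w=look("w7");s=env.observe()
cv2.imwrite("pics/w7c.png",cv2.resize(w["image"][190:265,268:368],(800,600),interpolation=cv2.INTER_CUBIC))
P=lambda X:(proj(w,X)-[268,190]+.44)*8
print("slot corners exp",P([[.6496,-.0882,.098]]),"hole",P([[.6477,-.0935,.095]]))
print("tip ctr, front",P(s["tcp_pos"]+rot().apply([[0,0,.0414],[.005,0,.0414],[0,.005,.0414]])))
sc=imaging.camera("scene");q=proj(sc,s["tcp_pos"]+[0,0,-.03])[0];print(q)
u,v=np.round(q).astype(int)
cv2.imwrite("pics/s7c.png",cv2.resize(sc["image"][v-30:v+30,u-40:u+40],(800,600),interpolation=cv2.INTER_CUBIC))
E
```

```text
8.1 [ 0.6494 -0.0944  0.145 ] [-0.3168  0.3384  1.6004  0.      1.2019  1.5682] 0.0702762388118544 [ 0.8988  0.6821 -0.2547]
[[ 0.951  -0.3092  0.0006]
 [-0.3092 -0.951  -0.0002]
 [ 0.0006 -0.     -1.    ]]
slot corners exp [[319.4131 319.8671]] hole [[391.9874 309.1821]]
tip ctr, front [[396.343  322.7811]
 [396.2707 259.8469]
 [462.4069 322.7639]]
[298.0096 223.3927]
```

View pics/w7c.png

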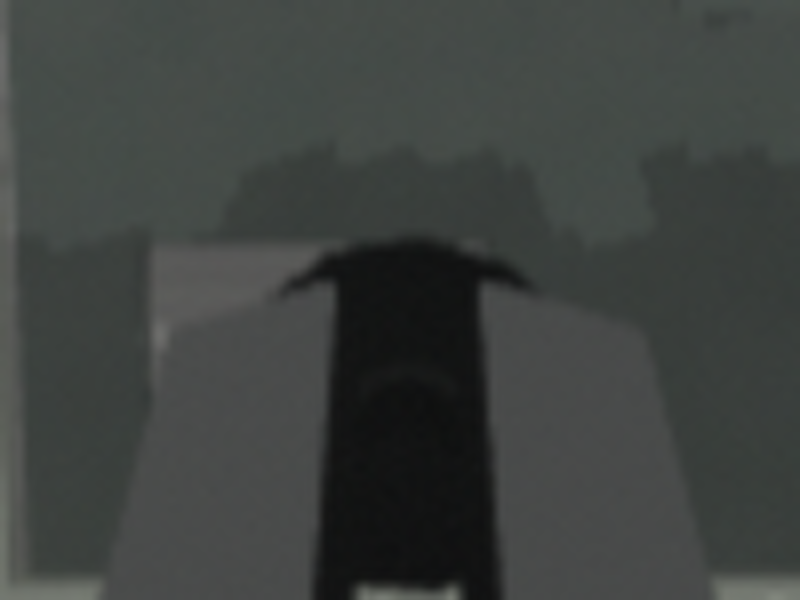

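The slot's left edge is at u=150, its far edge at v=242 and its right edge near u=485. This matches the measured slot position, and the rivet sits over its right half. Descending gently.

Request:
{"op": "arm_command", "data": {"steps": [{"x":0,"y":0,"z":2,"ax":0,"ay":0,"az":0,"hand":255},{"x":0,"y":0,"z":2,"ax":0,"ay":0,"az":0,"hand":255},{"x":0,"y":0,"z":1.2,"ax":0,"ay":0,"az":0,"hand":255},{"x":0,"y":0,"z":0,"ax":0,"ay":0,"az":0,"hand":255},{"x":0,"y":0,"z":0,"ax":0,"ay":0,"az":0,"hand":255}]}}

```text
t: 8.7
tcp_pos: [0.6492, -0.0944, 0.1391]
eef_rot: [-0.0, 0.988, -0.156, -0.0]
wrist_force: [-0.0, 0.7, -0.1]
gripper_width: 0.072
finger_force: 25.0
```

Request:
{"op": "arm_command", "data": {"steps": [{"x":0,"y":0,"z":0.5,"ax":0,"ay":0,"az":0,"hand":255},{"x":0,"y":0,"z":0.5,"ax":0,"ay":0,"az":0,"hand":255},{"x":0,"y":0,"z":0.4,"ax":0,"ay":0,"az":0,"hand":255},{"x":0,"y":0,"z":0,"ax":0,"ay":0,"az":0,"hand":255},{"x":0,"y":0,"z":0,"ax":0,"ay":0,"az":0,"hand":255}]}}

```text
t: 9.2
tcp_pos: [0.6492, -0.0944, 0.1378]
eef_rot: [-0.0, 0.988, -0.157, -0.0]
wrist_force: [1.7, 0.6, 0.2]
gripper_width: 0.071
finger_force: 25.0
```

Request:
{"op": "arm_command", "data": {"steps": [{"x":0,"y":0,"z":0.5,"ax":0,"ay":0,"az":0,"hand":255},{"x":0,"y":0,"z":0.5,"ax":0,"ay":0,"az":0,"hand":255},{"x":0,"y":0,"z":0,"ax":0,"ay":0,"az":0,"hand":255},{"x":0,"y":0,"z":0,"ax":0,"ay":0,"az":0,"hand":255},{"x":0,"y":0,"z":0,"ax":0,"ay":0,"az":0,"hand":255}]}}

```text
t: 9.7
tcp_pos: [0.6492, -0.0944, 0.1369]
eef_rot: [-0.0, 0.988, -0.157, -0.0]
wrist_force: [-0.6, 0.4, 0.1]
gripper_width: 0.068
finger_force: 25.0
```

Request:
{"op": "arm_command", "data": {"steps": [{"x":0,"y":0,"z":0.5,"ax":0,"ay":0,"az":0,"hand":255},{"x":0,"y":0,"z":0.5,"ax":0,"ay":0,"az":0,"hand":255},{"x":0,"y":0,"z":0,"ax":0,"ay":0,"az":0,"hand":255},{"x":0,"y":0,"z":0,"ax":0,"ay":0,"az":0,"hand":255},{"x":0,"y":0,"z":0,"ax":0,"ay":0,"az":0,"hand":255}]}}

```text
t: 10.2
tcp_pos: [0.6492, -0.0944, 0.1358]
eef_rot: [-0.0, 0.988, -0.156, -0.0]
wrist_force: [0.0, -0.6, 0.0]
gripper_width: 0.069
finger_force: 25.0
```

Request:
{"op": "arm_command", "data": {"steps": [{"x":0,"y":0,"z":0.5,"ax":0,"ay":0,"az":0,"hand":255},{"x":0,"y":0,"z":0.5,"ax":0,"ay":0,"az":0,"hand":255},{"x":0,"y":0,"z":0,"ax":0,"ay":0,"az":0,"hand":255},{"x":0,"y":0,"z":0,"ax":0,"ay":0,"az":0,"hand":255},{"x":0,"y":0,"z":0,"ax":0,"ay":0,"az":0,"hand":255}]}}

```text
t: 10.7
tcp_pos: [0.6492, -0.0944, 0.1349]
eef_rot: [-0.0, 0.988, -0.156, 0.0]
wrist_force: [-0.8, 0.9, 0.3]
gripper_width: 0.075
finger_force: 25.0
```

Request:
{"op": "arm_command", "data": {"steps": [{"x":0,"y":0,"z":0.5,"ax":0,"ay":0,"az":0,"hand":255},{"x":0,"y":0,"z":0.5,"ax":0,"ay":0,"az":0,"hand":255},{"x":0,"y":0,"z":0.5,"ax":0,"ay":0,"az":0,"hand":255},{"x":0,"y":0,"z":0,"ax":0,"ay":0,"az":0,"hand":255},{"x":0,"y":0,"z":0,"ax":0,"ay":0,"az":0,"hand":255}]}}

```text
t: 11.2
tcp_pos: [0.6492, -0.0943, 0.1332]
eef_rot: [-0.0, 0.988, -0.156, -0.0]
wrist_force: [-0.5, 0.6, 0.5]
gripper_width: 0.074
finger_force: 25.0
```

Request:
{"op": "arm_command", "data": {"steps": [{"x":0,"y":0,"z":1,"ax":0,"ay":0,"az":0,"hand":255},{"x":0,"y":0,"z":1,"ax":0,"ay":0,"az":0,"hand":255},{"x":0,"y":0,"z":1,"ax":0,"ay":0,"az":0,"hand":255},{"x":0,"y":0,"z":0.5,"ax":0,"ay":0,"az":0,"hand":255},{"x":0,"y":0,"z":0,"ax":0,"ay":0,"az":0,"hand":255}]}}

```text
t: 11.7
tcp_pos: [0.6491, -0.0943, 0.1297]
eef_rot: [-0.0, 0.988, -0.157, -0.0]
wrist_force: [-0.7, 1.4, 0.4]
gripper_width: 0.071
finger_force: 25.1
```

Request:
{"op": "arm_command", "data": {"steps": [{"x":0,"y":0,"z":1,"ax":0,"ay":0,"az":0,"hand":255},{"x":0,"y":0,"z":1,"ax":0,"ay":0,"az":0,"hand":255},{"x":0,"y":0,"z":1,"ax":0,"ay":0,"az":0,"hand":255},{"x":0,"y":0,"z":0.5,"ax":0,"ay":0,"az":0,"hand":255},{"x":0,"y":0,"z":0,"ax":0,"ay":0,"az":0,"hand":255}]}}

```text
t: 12.2
tcp_pos: [0.649, -0.0941, 0.1261]
eef_rot: [-0.0, 0.988, -0.156, -0.0]
wrist_force: [0.1, 3.6, 1.5]
gripper_width: 0.075
finger_force: 25.2
```

Request:
{"op": "arm_command", "data": {"steps": [{"x":0,"y":-0.4,"z":0,"ax":0,"ay":0,"az":0,"hand":255},{"x":0,"y":0,"z":0.5,"ax":0,"ay":0,"az":0,"hand":255},{"x":0,"y":0,"z":0.5,"ax":0,"ay":0,"az":0,"hand":255},{"x":0,"y":0,"z":0,"ax":0,"ay":0,"az":0,"hand":255},{"x":0,"y":0,"z":0,"ax":0,"ay":0,"az":0,"hand":255}]}}

```text
t: 12.7
tcp_pos: [0.6492, -0.094, 0.1251]
eef_rot: [-0.0, 0.988, -0.157, -0.0]
wrist_force: [-0.6, 2.9, 0.2]
gripper_width: 0.071
finger_force: 25.3
```

Request:
{"op": "arm_command", "data": {"steps": [{"x":0,"y":-0.4,"z":0,"ax":0,"ay":0,"az":0,"hand":255},{"x":0,"y":0,"z":0.5,"ax":0,"ay":0,"az":0,"hand":255},{"x":0,"y":0,"z":0.5,"ax":0,"ay":0,"az":0,"hand":255},{"x":0,"y":0,"z":0,"ax":0,"ay":0,"az":0,"hand":255},{"x":0,"y":0,"z":0,"ax":0,"ay":0,"az":0,"hand":255}]}}

```text
t: 13.2
tcp_pos: [0.6494, -0.0937, 0.1243]
eef_rot: [0.0, 0.988, -0.157, -0.0]
wrist_force: [-1.3, 1.7, 0.1]
gripper_width: 0.069
finger_force: 25.3
```

Request:
{"op": "arm_command", "data": {"steps": [{"x":0,"y":-0.2,"z":0.4,"ax":0,"ay":0,"az":0,"hand":255},{"x":0,"y":0,"z":0.3,"ax":0,"ay":0,"az":0,"hand":255},{"x":0,"y":0,"z":0.3,"ax":0,"ay":0,"az":0,"hand":255},{"x":0,"y":0,"z":0,"ax":0,"ay":0,"az":0,"hand":255},{"x":0,"y":0,"z":0,"ax":0,"ay":0,"az":0,"hand":255}]}}

```text
t: 13.7
tcp_pos: [0.6495, -0.0936, 0.1235]
eef_rot: [0.0, 0.988, -0.157, 0.0]
wrist_force: [-1.9, 1.4, 1.3]
gripper_width: 0.073
finger_force: 25.2
```

Request:
{"op": "arm_command", "data": {"steps": [{"x":0,"y":0,"z":0.3,"ax":0,"ay":0,"az":0,"hand":255},{"x":0,"y":0,"z":0.2,"ax":0,"ay":0,"az":0,"hand":255},{"x":0,"y":0,"z":0,"ax":0,"ay":0,"az":0,"hand":255},{"x":0,"y":0,"z":0,"ax":0,"ay":0,"az":0,"hand":255},{"x":0,"y":0,"z":0,"ax":0,"ay":0,"az":0,"hand":255}]}}

```text
t: 14.2
tcp_pos: [0.6495, -0.0935, 0.1233]
eef_rot: [0.0, 0.988, -0.156, -0.0]
wrist_force: [-4.8, 0.7, 5.2]
gripper_width: 0.073
finger_force: 25.1
```

The head has seated: the TCP stalled at 0.1233 m with 5 N up. Releasing and rising.

Request:
{"op": "arm_command", "data": {"steps": [{"x":0,"y":0,"z":-0.4,"ax":0,"ay":0,"az":0,"hand":255},{"x":0,"y":0,"z":0,"ax":0,"ay":0,"az":0,"hand":205},{"x":0,"y":0,"z":0,"ax":0,"ay":0,"az":0,"hand":205},{"x":0,"y":0,"z":0,"ax":0,"ay":0,"az":0,"hand":205},{"x":0,"y":0,"z":0,"ax":0,"ay":0,"az":0,"hand":205}]}}

```text
t: 14.7
tcp_pos: [0.6499, -0.0936, 0.1233]
eef_rot: [0.0, 0.988, -0.157, 0.001]
wrist_force: [0.6, 0.8, 1.4]
gripper_width: 0.195
finger_force: 0.5
```

Request:
{"op": "arm_command", "data": {"steps": [{"x":0,"y":0,"z":-5,"ax":0,"ay":0,"az":0,"hand":205},{"x":0,"y":0,"z":-25,"ax":0,"ay":0,"az":0,"hand":205},{"x":-8,"y":0,"z":-30,"ax":0,"ay":0,"az":0,"hand":205},{"x":-20,"y":0,"z":0,"ax":0,"ay":0,"az":0,"hand":255},{"x":0,"y":0,"z":0,"ax":0,"ay":0,"az":0,"hand":255}]}}

```text
t: 15.2
tcp_pos: [0.6222, -0.0843, 0.1842]
eef_rot: [0.0, 0.988, -0.156, 0.0]
wrist_force: [-0.6, 0.5, -0.1]
gripper_width: 0.06
finger_force: 0.0
```

Request:
{"op": "arm_command", "data": {"steps": [{"x":0,"y":0,"z":0,"ax":0,"ay":0,"az":0,"hand":255},{"x":0,"y":0,"z":0,"ax":0,"ay":0,"az":0,"hand":255},{"x":0,"y":0,"z":0,"ax":0,"ay":0,"az":0,"hand":255},{"x":0,"y":0,"z":0,"ax":0,"ay":0,"az":0,"hand":255},{"x":0,"y":0,"z":0,"ax":0,"ay":0,"az":0,"hand":255}]}}

```text
t: 15.7
tcp_pos: [0.623, -0.0849, 0.1829]
eef_rot: [-0.0, 0.988, -0.157, -0.0]
wrist_force: [-0.6, -0.3, 0.4]
gripper_width: 0.008
finger_force: 0.0
```

```bash
python3 - <<'E'
from wr import *
w=look("w8");s=env.observe()
q=proj(w,[[.6495,-.0935,.101]])[0];u,v=np.round(q).astype(int);print(q,"tool",totool([.6495,-.0935,.1335]))
print("pred px in crop of pin top",(proj(w,[[.6495,-.0935,.1115],[.6495,-.0935,.098]])-[u-50,v-40]+.44)*8)
cv2.imwrite("pics/w8c.png",cv2.resize(w["image"][v-40:v+35,u-50:u+50],(800,600),interpolation=cv2.INTER_CUBIC))
E
```

```text
15.7 [ 0.623  -0.0849  0.1829] [-0.3155  0.2381  1.6503  0.      1.2537  1.5697] 0.007638467566722507 [-0.6232 -0.3497  0.3519]
[[ 0.951  -0.3092 -0.0003]
 [-0.3092 -0.951   0.0001]
 [-0.0004 -0.     -1.    ]]
[317.244  172.5818] tool [27.9251  0.0063 49.4833]
pred px in crop of pin top [[405.0978 342.2736]
 [405.5728 314.1966]]
```

View pics/w8c.png

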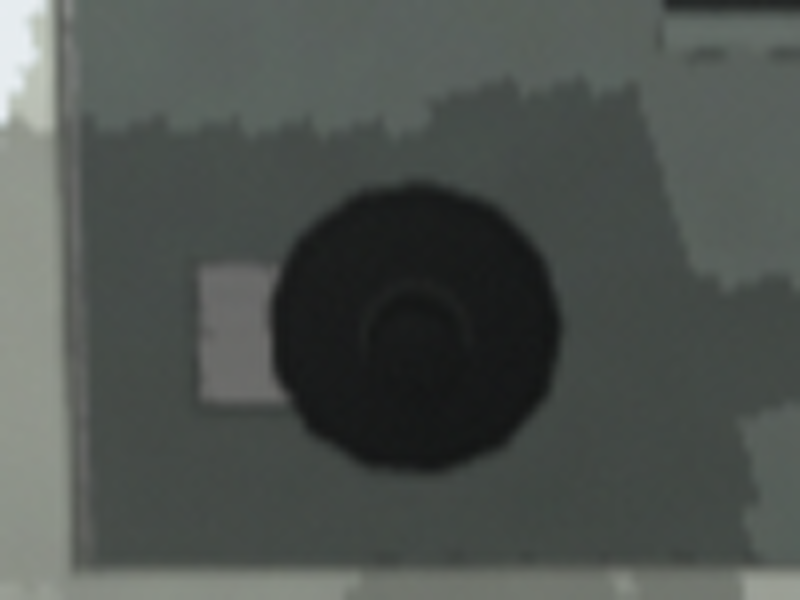

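The head lies flat at crop centre (416,327), about 290 px or 26 mm wide. Its pin is still up at (415,340), and the spare slot end shows at (235,335). Moving over it with the fingers shut.

Request:
{"op": "arm_command", "data": {"steps": [{"x":27,"y":0.2,"z":0,"ax":0,"ay":0,"az":0,"hand":255},{"x":0,"y":0,"z":20,"ax":0,"ay":0,"az":0,"hand":255},{"x":0,"y":0,"z":18,"ax":0,"ay":0,"az":0,"hand":255},{"x":0,"y":0,"z":6,"ax":0,"ay":0,"az":0,"hand":255},{"x":0,"y":0,"z":0,"ax":0,"ay":0,"az":0,"hand":255}]}}

```text
t: 16.25
tcp_pos: [0.6478, -0.0931, 0.1381]
eef_rot: [-0.0, 0.988, -0.156, -0.001]
wrist_force: [-0.5, 0.4, -0.0]
gripper_width: 0.003
finger_force: 0.0
```

Request:
{"op": "arm_command", "data": {"steps": [{"x":0,"y":0,"z":1,"ax":0,"ay":0,"az":0,"hand":255},{"x":0,"y":0,"z":1,"ax":0,"ay":0,"az":0,"hand":255},{"x":0,"y":0,"z":1,"ax":0,"ay":0,"az":0,"hand":255},{"x":0,"y":0,"z":1,"ax":0,"ay":0,"az":0,"hand":255},{"x":0,"y":0,"z":1,"ax":0,"ay":0,"az":0,"hand":255}]}}

```text
t: 16.75
tcp_pos: [0.6486, -0.0934, 0.1345]
eef_rot: [0.0, 0.988, -0.157, 0.0]
wrist_force: [-0.1, 0.5, 0.1]
gripper_width: 0.006
finger_force: 0.0
```

Request:
{"op": "arm_command", "data": {"steps": [{"x":0,"y":0,"z":0.8,"ax":0,"ay":0,"az":0,"hand":255},{"x":0,"y":0,"z":0.8,"ax":0,"ay":0,"az":0,"hand":255},{"x":0,"y":0,"z":0.8,"ax":0,"ay":0,"az":0,"hand":255},{"x":0,"y":0,"z":0,"ax":0,"ay":0,"az":0,"hand":255},{"x":0,"y":0,"z":0,"ax":0,"ay":0,"az":0,"hand":255}]}}

```text
t: 17.25
tcp_pos: [0.6486, -0.0933, 0.1329]
eef_rot: [0.0, 0.988, -0.156, 0.0]
wrist_force: [-2.8, 1.2, 5.8]
gripper_width: 0.002
finger_force: 2.7
```

Request:
{"op": "arm_command", "data": {"steps": [{"x":0,"y":0,"z":0.8,"ax":0,"ay":0,"az":0,"hand":255},{"x":0,"y":0,"z":0.8,"ax":0,"ay":0,"az":0,"hand":255},{"x":0,"y":0,"z":0.8,"ax":0,"ay":0,"az":0,"hand":255},{"x":0,"y":0,"z":0,"ax":0,"ay":0,"az":0,"hand":255},{"x":0,"y":0,"z":0,"ax":0,"ay":0,"az":0,"hand":255}]}}

```text
t: 17.75
tcp_pos: [0.6487, -0.0934, 0.1307]
eef_rot: [0.0, 0.988, -0.156, 0.0]
wrist_force: [-3.7, 0.5, 5.8]
gripper_width: 0.004
finger_force: 3.1
```

Request:
{"op": "arm_command", "data": {"steps": [{"x":0,"y":0,"z":0.8,"ax":0,"ay":0,"az":0,"hand":255},{"x":0,"y":0,"z":0.8,"ax":0,"ay":0,"az":0,"hand":255},{"x":0,"y":0,"z":0.8,"ax":0,"ay":0,"az":0,"hand":255},{"x":0,"y":0,"z":0.6,"ax":0,"ay":0,"az":0,"hand":255},{"x":0,"y":0,"z":0,"ax":0,"ay":0,"az":0,"hand":255}]}}

```text
t: 18.25
tcp_pos: [0.6487, -0.0934, 0.1279]
eef_rot: [0.0, 0.988, -0.156, 0.0]
wrist_force: [-3.5, 0.8, 6.7]
gripper_width: 0.004
finger_force: 3.6
```

Request:
{"op": "arm_command", "data": {"steps": [{"x":0,"y":0,"z":0.7,"ax":0,"ay":0,"az":0,"hand":255},{"x":0,"y":0,"z":0.7,"ax":0,"ay":0,"az":0,"hand":255},{"x":0,"y":0,"z":0.6,"ax":0,"ay":0,"az":0,"hand":255},{"x":0,"y":0,"z":0,"ax":0,"ay":0,"az":0,"hand":255},{"x":0,"y":0,"z":0,"ax":0,"ay":0,"az":0,"hand":255}]}}

```text
t: 18.75
tcp_pos: [0.6487, -0.0933, 0.126]
eef_rot: [0.0, 0.988, -0.156, 0.0]
wrist_force: [-3.3, 1.5, 7.8]
gripper_width: 0.006
finger_force: 3.9
```

Request:
{"op": "arm_command", "data": {"steps": [{"x":0,"y":0,"z":0.5,"ax":0,"ay":0,"az":0,"hand":255},{"x":0,"y":0,"z":0.5,"ax":0,"ay":0,"az":0,"hand":255},{"x":0,"y":0,"z":0.5,"ax":0,"ay":0,"az":0,"hand":255},{"x":0,"y":0,"z":0,"ax":0,"ay":0,"az":0,"hand":255},{"x":0,"y":0,"z":0,"ax":0,"ay":0,"az":0,"hand":255}]}}

```text
t: 19.25
tcp_pos: [0.6487, -0.0934, 0.1247]
eef_rot: [0.0, 0.988, -0.156, 0.0]
wrist_force: [-4.6, 1.3, 8.4]
gripper_width: 0.006
finger_force: 4.1
```

Request:
{"op": "arm_command", "data": {"steps": [{"x":0,"y":0,"z":0.4,"ax":0,"ay":0,"az":0,"hand":255},{"x":0,"y":0,"z":0.3,"ax":0,"ay":0,"az":0,"hand":255},{"x":0,"y":0,"z":0,"ax":0,"ay":0,"az":0,"hand":255},{"x":0,"y":0,"z":0,"ax":0,"ay":0,"az":0,"hand":255},{"x":0,"y":0,"z":0,"ax":0,"ay":0,"az":0,"hand":255}]}}

```text
t: 19.75
tcp_pos: [0.6487, -0.0934, 0.124]
eef_rot: [0.0, 0.988, -0.156, 0.0]
wrist_force: [-5.0, 0.2, 8.8]
gripper_width: 0.006
finger_force: 4.3
```

Request:
{"op": "arm_command", "data": {"steps": [{"x":0,"y":0,"z":0.3,"ax":0,"ay":0,"az":0,"hand":255},{"x":0,"y":0,"z":0.2,"ax":0,"ay":0,"az":0,"hand":255},{"x":0,"y":0,"z":0,"ax":0,"ay":0,"az":0,"hand":255},{"x":0,"y":0,"z":0,"ax":0,"ay":0,"az":0,"hand":255},{"x":0,"y":0,"z":0,"ax":0,"ay":0,"az":0,"hand":255}]}}

```text
t: 20.25
tcp_pos: [0.6487, -0.0934, 0.1236]
eef_rot: [0.0, 0.988, -0.156, 0.0]
wrist_force: [-3.8, 0.9, 9.8]
gripper_width: 0.004
finger_force: 4.5
```

Request:
{"op": "arm_command", "data": {"steps": [{"x":0,"y":0,"z":0.2,"ax":0,"ay":0,"az":0,"hand":255},{"x":0,"y":0,"z":0,"ax":0,"ay":0,"az":0,"hand":255},{"x":0,"y":0,"z":0,"ax":0,"ay":0,"az":0,"hand":255},{"x":0,"y":0,"z":0,"ax":0,"ay":0,"az":0,"hand":255},{"x":0,"y":0,"z":0,"ax":0,"ay":0,"az":0,"hand":255}]}}

```text
t: 20.75
tcp_pos: [0.6487, -0.0934, 0.1236]
eef_rot: [0.0, 0.988, -0.156, 0.0]
wrist_force: [-4.3, 1.3, 10.0]
gripper_width: 0.003
finger_force: 4.9
```

The pin has stopped hard at 0.1236 m, about 9.9 mm of travel, with 10 N. Retreating.

Request:
{"op": "arm_command", "data": {"steps": [{"x":0,"y":0,"z":-3,"ax":0,"ay":0,"az":0,"hand":255},{"x":0,"y":0,"z":-27,"ax":0,"ay":0,"az":0,"hand":255},{"x":-8,"y":0,"z":-30,"ax":0,"ay":0,"az":0,"hand":255},{"x":-20,"y":0,"z":0,"ax":0,"ay":0,"az":0,"hand":255},{"x":0,"y":0,"z":0,"ax":0,"ay":0,"az":0,"hand":255}]}}

```text
t: 21.25
tcp_pos: [0.6212, -0.0842, 0.1822]
eef_rot: [0.0, 0.988, -0.156, 0.0]
wrist_force: [-0.4, -0.3, -1.0]
gripper_width: 0.005
finger_force: 0.0
```

Request:
{"op": "arm_command", "data": {"steps": [{"x":0,"y":0,"z":0,"ax":0,"ay":0,"az":0,"hand":255},{"x":0,"y":0,"z":0,"ax":0,"ay":0,"az":0,"hand":255},{"x":0,"y":0,"z":0,"ax":0,"ay":0,"az":0,"hand":255},{"x":0,"y":0,"z":0,"ax":0,"ay":0,"az":0,"hand":255},{"x":0,"y":0,"z":0,"ax":0,"ay":0,"az":0,"hand":255}]}}

```text
t: 21.75
tcp_pos: [0.622, -0.0848, 0.1812]
eef_rot: [-0.0, 0.988, -0.157, -0.0]
wrist_force: [0.3, -0.4, 0.3]
gripper_width: 0.006
finger_force: 0.0
```

```bash
python3 - <<'E'
from wr import *
w=look("w9")
q=proj(w,[[.6495,-.0935,.101]])[0];u,v=np.round(q).astype(int)
cv2.imwrite("pics/w9c.png",cv2.resize(w["image"][v-40:v+35,u-50:u+50],(800,600),interpolation=cv2.INTER_CUBIC))
E
```

```text
21.75 [ 0.622  -0.0848  0.1812] [-0.3158  0.2376  1.6542 -0.      1.2503  1.5694] 0.005793442050470896 [ 0.3089 -0.4049  0.2658]
[[ 0.951  -0.3092 -0.0003]
 [-0.3092 -0.951   0.0001]
 [-0.0003  0.     -1.    ]]
```

View pics/w9c.png

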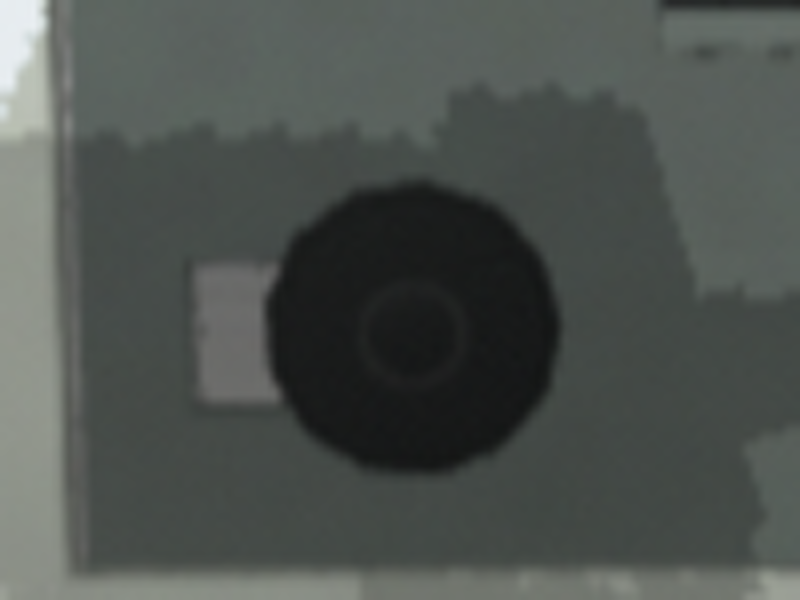

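The head is flat at (413,328), and the pin now shows as a complete flush ring at (413,333). The gripper is clear.

```bash
python3 -c "
from plant import job
print(job.hand_in())"
```

```text
the job is handed in; nothing more can be done
None
```

The larger rivet is seated in the slot and frame hole with its pin pressed flush and the gripper clear; I handed the job in at about 22 s, and hand-in returned no verdict.

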